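Stand the fallen glaze jar back up

TASK

Three small screw-lid glaze jars are out on the left table, and one of them has been knocked over. Stand the fallen jar upright on its base, lid on top, close to where it lies, setting it down rather than dropping it. Leave the two standing jars as they are.

Things in the scene. Friction and masses are not known exactly. Their poses are not given: they have to be found in the camera images.
- glaze_jar_fallen: The jar lying on its side: round, white screw lid (fixed), ochre glaze at the base end, 49 mm tall, body 42 mm in diameter, lid 43 mm over the top 11 mm; 75 g, loose, can roll. Origin: centre of its base; own z axis from the base through the lid (within 3 degrees of level while it lies, its axis 20 to 21.5 mm over the table; straight up once it stands). Its middle is 25 mm from the origin along z.
- glaze_jar_mid: A standing jar of the same shape with a blue lid, 45 mm tall, 43 mm in diameter. Origin at the centre of its base, z up. Leave it alone.
- glaze_jar_short: A standing jar of the same shape with a white lid, 41 mm tall, 43 mm in diameter. Origin at the centre of its base, z up. Leave it alone.

How it is judged:
By the outcome, as a careful person would: the job done as asked, in the order asked, and still so for the second after the job is handed in, with the robot touching nothing.
It also fails if it takes over 32 s, if anything falls off the work surface, if the arm or the gripper's body presses on something with over 40 N, if the wrist force passes 120 N, or if a joint passes its speed limit or range.

ROBOT

A 6-joint arm with a two-finger parallel gripper is mounted at the origin on a cart in front of the work surface, level with it; the furniture and walls round the work are solid. World frame = base frame: x ahead of the robot, y to its left, z up, the work surface at z = 0. Lengths are in mm, angles in rad, forces in N, time in s.
With the tool pointing down it reaches from about 350 to 875 mm from the base axis. Payload 4.2 kg.
Tool frame: the origin (TCP) lies between the finger pads; the fingertips stand 17 mm ahead of it and the grasp point (between the pads) lies 2 mm behind it; z points along the fingers, y is the line along which they close (so a half turn about z gives the same grasp; the last joint's range is limited). The gripper opens to 85 mm and grips with 20 to 120 N. Pads are 22 mm wide; open, the fingers measure 114 mm over their backs; the gripper's body (76 mm by 85 mm) begins 54 mm behind the grasp point. The pads swing forward as they close: fully open they stand 13 mm farther back than shut.
Start: joints at [1.392, 0.385, 0.008, 0, -1.194, -0.259], TCP at [264.934, 566.047, 220.912] pointing down, gripper open.
Joint ranges: [-3.14, 3.14], [-1.21, 2.06], [-1.07, 1.41], [-3.16, 2.05], [-2.99, -0.16], [-3.1, 3.1]. Speed limits (rad/s): [2.79, 2.79, 3.14, 3.14, 3.14, 3.14].

INTERFACE

Orientations are given as a unit quaternion [x, y, z, w].
In Python, from bench import arm gives the robot as it stands.
- The arm moves only by the shell command python3 jog.py [OPENING], which reads ROWS from standard input. ROWS is 1 to 10 rows, parted by semicolons, with the numbers parted by commas; each row has 6 numbers: dx, dy, dz in shares of 800 mm (1.0 is 800 mm), then a rotation vector rx, ry, rz in fractions of the full range, 1 being 180 degrees; each row is the pose to reach, as a shift and turn from the pose commanded when the command began, along the tool's axes at that moment; what a row does not reach only later rows make up. A row lasts 1/10 s, in which the tool goes at most 50 mm and 0.15 rad, less where a joint would pass 70% of its speed; a pose out of reach is approached as far as the arm can. OPENING is the finger opening in mm, set as the command begins (- or left out keeps the last). The fingers move at their own pace and stop on an object; the grip force is fixed at half the most. Time passes only in rows, so rows that do not move let the fingers close. It prints the time, the measured TCP pose, the force, the opening and the grip force at its end. No shift or turn number may pass 1 either way. Input that does not fit is refused with a message, and nothing moves.
- arm.read_state(): the state, without advancing time (a new reading comes with each control period).
- arm.get_image(name): name is "scene" or "side" or "wrist"; returns the picture (480x640x3 uint8, blue, green, red); there is no depth.
- arm.get_calibration(name): a dict with "K" (3x3 intrinsics, pixels), "rvec" (rotation vector, rad) and "tvec" (3), from world to camera coordinates, as OpenCV has them. Camera axes: x right, y down, z forward; pixel columns grow to the right and rows downward; lengths in mm; the calibration is good to about 2 mm. A picture is of the moment at which its call begins: read the wrist's pose just before it. get_calibration takes no time and is no camera call; for the wrist camera it gives the pose at the moment of the call.
- arm.job_done(): hands the job in; it is judged then, once.
The state is a dict: "clock": time; "joints": joint angles; "joint_vel": joint speeds; "joint_efforts": joint torques, N m; "position": TCP position; "ee_rot": TCP orientation; "contact_force": force on the tool from outside, world axes, zero at the start; "wrist_torque": the same for the moment, N m; "gripper_width": finger opening in mm; "grasp_force": force on a finger pad.
Only numpy, scipy, OpenCV 4.12 (cv2) and the standard library are available. Lean on these libraries where they do the work, as an engineer would, in place of code of your own. Each camera call takes 0.05 s, during which the arm holds its last target. There are 200 camera calls.

## Working session

There is one attempt and no reset: what is moved stays moved. The work goes in short steps, Python scripts to look and compute and a shell command to move; the robot and the scene stay as the last step left them, time stands still between calls to the robot, and variables do not carry over. Pictures are saved under pics/ and viewed, at most 15 in all, crops included, and the job is handed in when it is done.

```bash
mkdir -p pics; ls
python3 - <<'E'
from bench import arm
import cv2,numpy as np
s=arm.read_state(); print(s['clock'],s['position'],s['ee_rot'])
for n in ["scene","wrist"]:
    c=arm.get_calibration(n); print(n,np.round(c["K"],1).tolist(),c["rvec"],c["tvec"])
    cv2.imwrite(f"pics/{n}0.png",arm.get_image(n))
E
```

```text
bench.py
jog.py
pics
0.0 [264.69033335 565.5126198  219.80101739] [ 9.76116870e-01 -2.17243316e-01 -1.98378438e-04  1.07612448e-03]
scene [[451.6, 0.0, 320.0], [0.0, 451.6, 237.7], [0.0, 0.0, 1.0]] [ 2.21111968 -0.78998039  0.33971104] [-323.04930282  335.41572719  593.45875583]
wrist [[428.5, 0.0, 324.6], [0.0, 428.5, 240.0], [0.0, 0.0, 1.0]] [-1.57561278  2.47850496  0.40612397] [623.26680257 -42.95515797 380.20391083]
```

View pics/scene0.png

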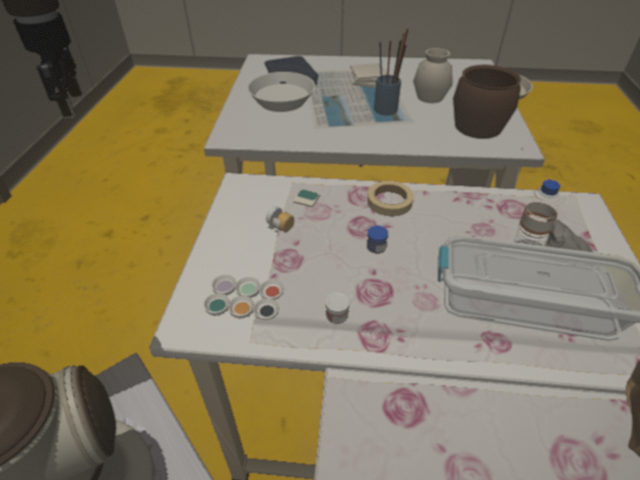

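View pics/wrist0.png

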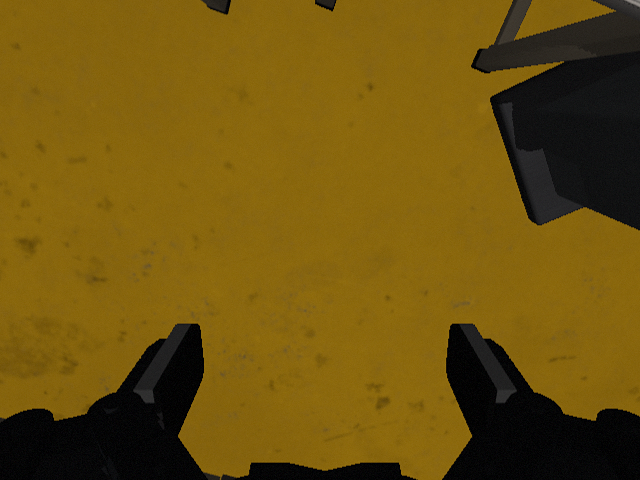

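The scene picture shows the fallen jar near (280,219), with its lid to the left at about (271,217) and its ochre base at about (287,222). The mid jar is at (377,240) and the short jar at (337,307). The wrist camera sees only floor.

```bash
cat > h.py <<'E'
import cv2,numpy as np
from bench import arm
def ray(c,u,v,z):
    R=cv2.Rodrigues(np.array(c["rvec"],float))[0]; t=np.array(c["tvec"],float).ravel()
    d=R.T@np.linalg.inv(c["K"])@np.array([u,v,1.]); o=-R.T@t
    return o+d*(z-o[2])/d[2]
def proj(c,p): return cv2.projectPoints(np.array([p],float),np.array(c["rvec"],float),np.array(c["tvec"],float),np.array(c["K"],float),None)[0].ravel()
E
python3 - <<'E'
from h import *
c=arm.get_calibration("scene"); im=cv2.imread("pics/scene0.png")
for n,u,v,z in [("lid",271,217,21),("mid",280,219,21),("base",287,222,21),("blue",377,232,45),("short",337,300,41)]: print(n,ray(c,u,v,z).round(1))
a=cv2.resize(im[190:330,180:400],None,fx=3.5,fy=3.5,interpolation=cv2.INTER_CUBIC)
cv2.imwrite("pics/c1.png",a)
cv2.imwrite("pics/side0.png",arm.get_image("side")); s=arm.get_calibration("side")
print(proj(s,ray(c,280,219,21)))
E
```

```text
lid [506.1 274.4  21. ]
mid [517.2 256.8  21. ]
base [522.9 239.5  21. ]
blue [627.9  78.6  45. ]
short [456.    1.1  41. ]
[311.83997848 204.96769882]
```

View pics/c1.png

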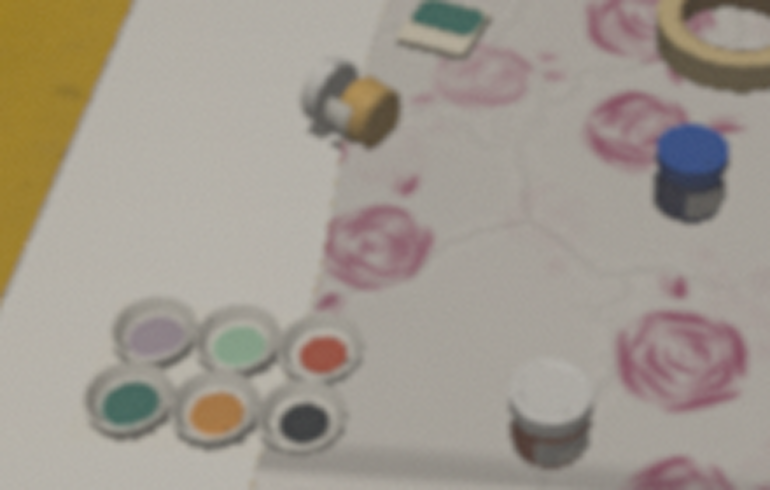

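View pics/side0.png

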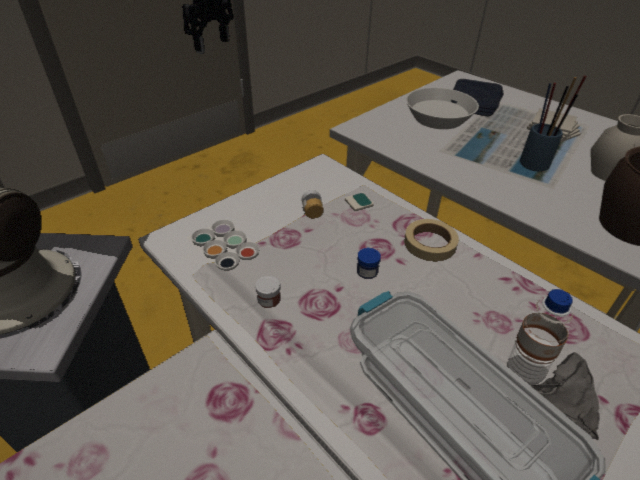

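Both views agree: the fallen jar is at about (517,257), with its base toward -y. In the side view it is at (312,205). Next I'll work out the move that puts the wrist camera over it.

```bash
cat >> h.py <<'E'
from scipy.spatial.transform import Rotation as Ro
def tool():
    s=arm.read_state(); return np.array(s['position'],float),Ro.from_quat(s['ee_rot'])
def rel(p,R):  # shift+rotvec from present pose to target pose
    p0,R0=tool(); return R0.inv().apply(np.array(p)-p0).round(1),(R0.inv()*R).as_rotvec().round(3)
def down(ax,tilt=0.):  # tool x along -a (a=base->lid angle ax), tilted +tilt about tool y
    x=np.array([-np.cos(ax),-np.sin(ax),0]); z=np.array([0,0,-1.]); y=np.cross(z,x)
    return Ro.from_matrix(np.c_[x,y,z])*Ro.from_rotvec([0,tilt,0])
E
python3 - <<'E'
from h import *
c=arm.get_calibration("wrist"); Rc=cv2.Rodrigues(np.array(c["rvec"],float))[0]; o=-Rc.T@np.array(c["tvec"]).ravel()
p,R=tool(); off=R.inv().apply(o-p); print("cam in tool",off.round(1), "axes",R.inv().apply(Rc).round(2).tolist())
R1=down(np.radians(115)); 
z=R.inv().apply(Rc[2]); print("view dir",z)
# put TCP so that view axis hits the jar at z=21, tcp height 200
o1=R1.apply(off); d1=R1.apply(z)
tc=np.array([517,257,0])-(o1+d1*((21-190-o1[2])/d1[2])); tc[2]=190
print(tc, rel(tc,R1))
E
```

```text
cam in tool [  81.3    0.5 -152.5] axes [[0.0, 1.0, -0.0], [-0.95, -0.0, -0.32], [-0.32, 0.0, 0.95]]
view dir [-3.20760305e-01  3.80841662e-04  9.47160325e-01]
[529.22439607 232.29351345 190.        ] (array([380.9, 189.7,  30.5]), array([ 0.002, -0.001,  0.697]))
```

The manual's scale: shifts go in shares of 800 mm and turns go in shares of 180 degrees. Converting my numbers, 381 mm / 800 = 0.4763, 360 mm / 800 = 0.45, 0.7 rad / 3.1416 = 0.2228.

```bash
echo '0.05,0.025,0.0038,0,0,0.0255;0.1,0.05,0.0075,0,0,0.0509;0.15,0.075,0.0125,0,0,0.0764;0.2,0.1,0.0163,0,0,0.1019;0.25,0.125,0.02,0,0,0.1273;0.3,0.15,0.025,0,0,0.1464;0.35,0.175,0.0288,0,0,0.1655;0.4,0.2,0.0325,0,0,0.191;0.45,0.225,0.0363,0,0,0.2101;0.4763,0.2375,0.0375,0,0,0.2228' | python3 jog.py 85; echo '0,0,0,0,0,0;0,0,0,0,0,0;0,0,0,0,0,0' | python3 jog.py
python3 - <<'E'
from h import *
import pickle
s=arm.read_state();print(s['clock'],s['joints'],s['position'],s['joint_vel'])
c=arm.get_calibration("wrist"); im=arm.get_image("wrist"); cv2.imwrite("pics/w1.png",im); pickle.dump(c,open("w1.pkl","wb"))
print(proj(c,[517,257,21]))
E
```

```text
clock: 1.15
position: [530.5, 229.6, 190.2]
ee_rot: [0.841, -0.541, -0.0, 0.001]
contact_force: [0.6, 1.2, 0.4]
gripper_width: 85.1
grasp_force: 0.0
clock: 1.45
position: [528.9, 233.1, 190.9]
ee_rot: [0.843, -0.538, -0.0, 0.0]
contact_force: [0.2, -0.2, -0.3]
gripper_width: 85.0
grasp_force: 0.0
1.45 [ 6.95065116e-01  3.28486600e-01 -1.55609891e-01 -2.06145977e-04
 -1.08684816e+00 -2.60741386e-01] [528.9479884  233.08654873 190.857134  ] [ 0.01321693 -0.00350368  0.00053022 -0.00012768  0.0005738   0.00065562]
[323.86634422 239.43365778]
```

View pics/w1.png

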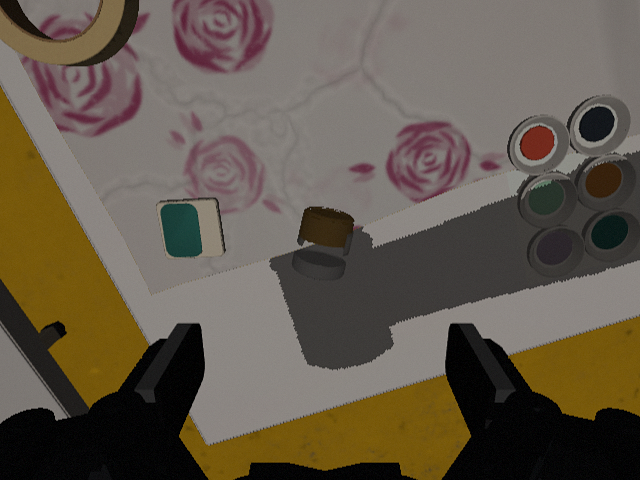

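The fallen jar's ochre base is at (327,222) and its lid at (319,264), partly in the arm's shadow. I'll segment the ochre and look at a close crop.

Run:
```python
from h import *
import pickle
c=pickle.load(open("w1.pkl","rb")); im=cv2.imread("pics/w1.png")
h=cv2.cvtColor(im,cv2.COLOR_BGR2HSV)[180:300,260:390]
m=cv2.inRange(h,(8,110,40),(30,255,255)); n,l,st,ce=cv2.connectedComponentsWithStats(m)
i=1+np.argmax(st[1:,4]); print(st[i],ce[i]+[260,180]); ys,xs=np.where(l==i)
for y in range(ys.min(),ys.max()+1,3): print(y+180,xs[ys==y].min()+260,xs[ys==y].max()+260,end=" | ")
cv2.imwrite("pics/c2.png",cv2.resize(im[180:300,260:390],None,fx=5,fy=5,interpolation=cv2.INTER_NEAREST))
```

```text
[  39   29   54   39 1364] [325.02565982 229.49193548]
209 305 305 | 212 304 312 | 215 305 330 | 218 304 347 | 221 303 352 | 224 303 352 | 227 302 351 | 230 301 350 | 233 301 350 | 236 300 346 | 239 303 345 | 242 313 344 | 245 323 344 |
```

View pics/c2.png

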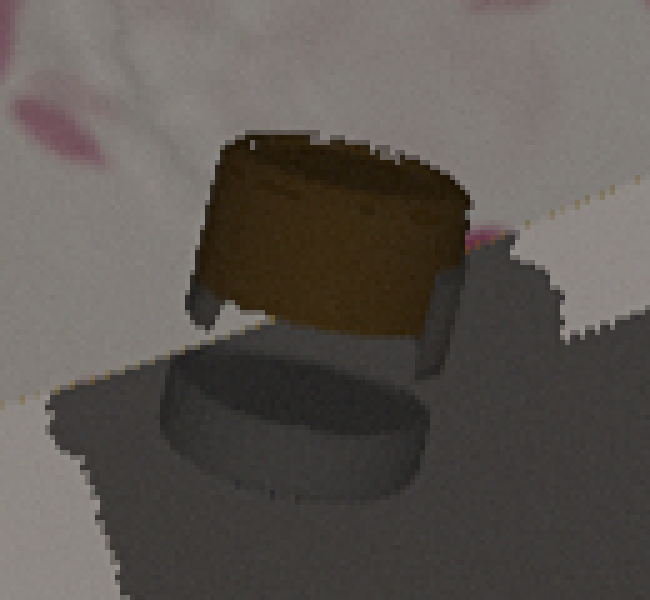

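In the crop, the base corners are at full-image (304.4,209.6) and (354,220), and the lid-end corners at about (292.5,266.5) and (343.5,274.5).

Run:
```python
from h import *
import pickle
c=pickle.load(open("w1.pkl","rb"))
B1,B2,L1,L2=[ray(c,u,v,21) for u,v in [(304.4,209.6),(354,220),(292.5,266.5),(343.5,274.5)]]
B=(B1+B2)/2;L=(L1+L2)/2;print(B.round(1),L.round(1),[np.linalg.norm(v).round(1) for v in (B2-B1,L2-L1,L-B)])
a=(L-B)/np.linalg.norm(L-B)
for q in (L-B,L1-B1,L2-B2,): print(np.degrees(np.arctan2(q[1],q[0])))
q=B2-B1; print(np.degrees(np.arctan2(q[1],q[0]))+90)
q=L2-L1; print(np.degrees(np.arctan2(q[1],q[0]))+90)
ax=np.radians(104.);print("mid",(B+L)/2)
```

```text
[521.7 236.9  21. ] [510.  283.2  21. ] [np.float64(39.5), np.float64(42.1), np.float64(47.8)]
104.07289098811427
102.59262011970523
105.61142067531274
-77.35043466377226
-74.75269013245713
mid [515.85676426 260.03359869  21.        ]
```

```bash
cat >> h.py <<'E'
AX=np.radians(104.); A=np.array([np.cos(AX),np.sin(AX),0]); M=np.array([515.9,260.,21.]); P=M+1*A
E
python3 - <<'E'
from h import *
R=down(AX,np.pi/4); z=R.apply([0,0,1.]); print(z)
print(rel(P-92*z,R)); print("then z 90 to",P-2*z)
E
```

```text
[ 0.17106461 -0.68610269 -0.70710678]
(array([-94.5, -12. , 104.9]), array([-0.075,  0.783,  0.181]))
then z 90 to [515.31594888 262.3425011   22.41421356]
```

Converted, 105 mm / 800 = 0.1313, -94.5 mm / 800 = -0.1181, 0.783 rad / 3.1416 = 0.2492.

```bash
echo '-0.0188,-0.0025,0.0213,-0.0038,0.0414,0.0095;-0.0388,-0.005,0.0438,-0.008,0.0828,0.0191;-0.0588,-0.0075,0.065,-0.0118,0.1241,0.0286;-0.0788,-0.01,0.0875,-0.0159,0.1655,0.0382;-0.0988,-0.0125,0.1088,-0.0197,0.2069,0.0477;-0.1181,-0.015,0.1313,-0.0239,0.2492,0.0576;-0.1181,-0.015,0.1313,-0.0239,0.2492,0.0576;-0.1181,-0.015,0.1313,-0.0239,0.2492,0.0576;-0.1181,-0.015,0.1313,-0.0239,0.2492,0.0576' | python3 jog.py
python3 - <<'E'
from h import *
s=arm.read_state();print(s['joints'])
R=down(AX,np.pi/4); z=R.apply([0,0,1.]); print(rel(P-2*z,R))
cv2.imwrite("pics/s2.png",arm.get_image("scene"))
E
```

```text
clock: 2.4
position: [500.8, 323.9, 87.4]
ee_rot: [0.728, -0.57, 0.301, 0.235]
contact_force: [0.2, 0.4, 0.2]
gripper_width: 84.9
grasp_force: 0.0
[ 1.07411587  0.700996   -0.2144458   0.51361781 -1.32347394 -1.13496797]
(array([-1. ,  0.8, 90.6]), array([-0.   ,  0.002, -0.002]))
```

Converted, 90 mm / 800 = 0.1125, 85 mm / 800 = 0.1063.

```bash
echo '0,0,0.0188,0,0,0;0,0,0.0375,0,0,0;0,0,0.0563,0,0,0;0,0,0.0713,0,0,0;0,0,0.0838,0,0,0;0,0,0.0963,0,0,0;0,0,0.1063,0,0,0;0,0,0.1125,0,0,0;0,0,0.1125,0,0,0;0,0,0.1125,0,0,0' | python3 jog.py
python3 - <<'E'
from h import *
R=down(AX,np.pi/4); z=R.apply([0,0,1.]); print(rel(P-2*z,R))
a=arm.get_image("scene")[150:270,200:360];b=arm.get_image("wrist")
a=cv2.resize(a,(640,480),interpolation=cv2.INTER_CUBIC); cv2.imwrite("pics/p3.png",cv2.resize(np.hstack([a,b]),(800,300)))
E
```

```text
clock: 3.45
position: [516.1, 261.8, 22.3]
ee_rot: [0.727, -0.57, 0.301, 0.236]
contact_force: [1.0, 0.6, 0.0]
gripper_width: 84.9
grasp_force: 0.0
(array([-0.4,  0.6, -0.6]), array([ 0.001,  0.   , -0.002]))
```

View pics/p3.png

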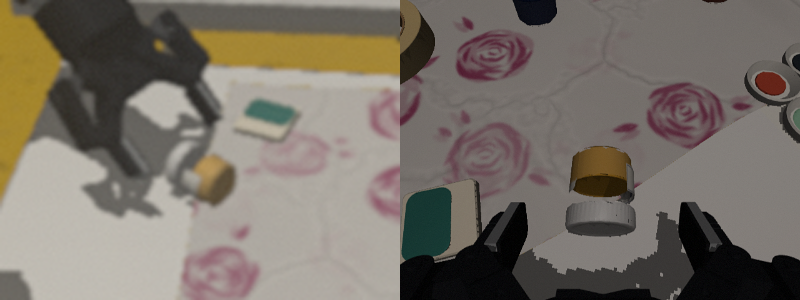

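Wrist picture: the jar sits midway between the fingers, centred at about (323,304) full-scale. I'll check that against the projected grasp point.

Run:
```python
from h import *
c=arm.get_calibration("wrist"); p,R=tool()
for n,q in [("P",P),("base",P-26*A),("lid",P+23*A),("tcp",p),("tip",p+R.apply([0,0,17])),("tipL",p+R.apply([0,42,17])),("tipL13",p+R.apply([0,42,4]))]: print(n,proj(c,q).round(0))
```

```text
P [323. 310.]
base [323. 252.]
lid [323. 369.]
tcp [321. 312.]
tip [321. 293.]
tipL [417. 293.]
tipL13 [424. 307.]
```

Run:
```python
from h import *
c=arm.get_calibration("scene"); p,R=tool()
for y in (-50,50):
  for z in (17,4,-10,-20): print(y,z,((proj(c,p+R.apply([0,y,z]))-[200,150])*2.5).round(0))
```

```text
-50 17 [244. 155.]
-50 4 [235. 143.]
-50 -10 [226. 130.]
-50 -20 [219. 120.]
50 17 [168. 217.]
50 4 [159. 204.]
50 -10 [149. 190.]
50 -20 [142. 181.]
```

Both views put the open fingertips at about z = -20 in the tool frame, farther back than I expected. I'll partly close, still clear of the jar, and look again.

```bash
echo '0,0,0,0,0,0;0,0,0,0,0,0;0,0,0,0,0,0;0,0,0,0,0,0;0,0,0,0,0,0;0,0,0,0,0,0' | python3 jog.py 54
python3 - <<'E'
from h import *
a=arm.get_image("scene")[150:270,200:360];b=arm.get_image("wrist")
a=cv2.resize(a,(640,480),interpolation=cv2.INTER_CUBIC); cv2.imwrite("pics/p4.png",cv2.resize(np.hstack([a,b]),(800,300)))
E
```

```text
clock: 4.15
position: [516.0, 261.5, 22.3]
ee_rot: [0.727, -0.57, 0.301, 0.236]
contact_force: [-0.9, 0.6, 0.1]
gripper_width: 54.5
grasp_force: 0.0
```

View pics/p4.png

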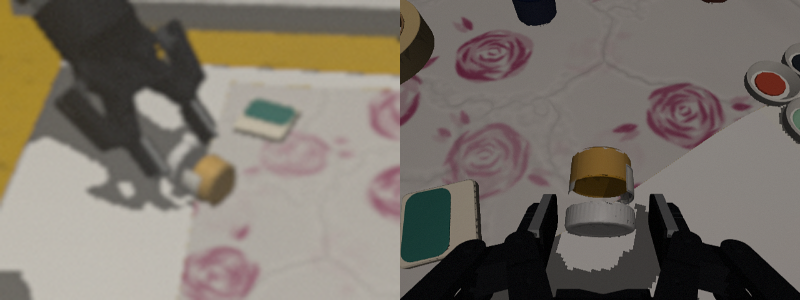

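At 54 mm opening, the tips show at about z = -12 in the tool frame, which is short of the jar axis. I'll advance in small steps and watch the force.

Converted, 4 mm / 800 = 0.005, 2 mm / 800 = 0.0025.

```bash
echo '0,0,0.0025,0,0,0;0,0,0.005,0,0,0;0,0,0.005,0,0,0' | python3 jog.py | grep -E 'clock|pos|contact'; echo '0,0,0.0025,0,0,0;0,0,0.005,0,0,0;0,0,0.005,0,0,0' | python3 jog.py| grep -E 'clock|pos|contact'
```

```text
clock: 4.55
position: [516.5, 258.3, 19.2]
contact_force: [0.5, -0.2, 0.2]
clock: 4.85
position: [517.2, 255.6, 16.4]
contact_force: [0.2, -0.5, 0.1]
```

Converted, 4 mm / 800 = 0.005, 2 mm / 800 = 0.0025.

```bash
echo '0,0,0.0025,0,0,0;0,0,0.005,0,0,0;0,0,0.005,0,0,0' | python3 jog.py | grep -E 'clock|pos|contact'; echo '0,0,0.0025,0,0,0;0,0,0.0038,0,0,0;0,0,0.0038,0,0,0' | python3 jog.py| grep -E 'clock|pos|contact';python3 - <<'E'
from h import *
a=arm.get_image("scene")[150:270,200:360];b=arm.get_image("wrist")
a=cv2.resize(a,(640,480),interpolation=cv2.INTER_CUBIC); cv2.imwrite("pics/p5.png",cv2.resize(np.hstack([a,b]),(800,300)))
E
```

```text
clock: 5.15
position: [517.9, 252.9, 13.6]
contact_force: [0.3, 0.9, 0.5]
clock: 5.45
position: [518.5, 250.9, 11.6]
contact_force: [0.5, 0.3, -0.6]
```

View pics/p5.png

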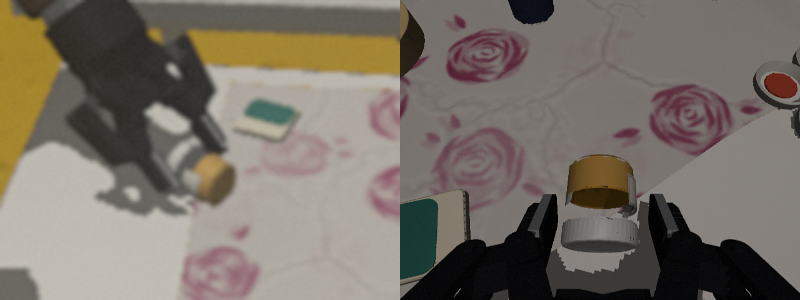

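The tips now reach about the jar's axis and there is still no contact. I'll go 8 mm further.

Converted, 4 mm / 800 = 0.005, 2 mm / 800 = 0.0025.

```bash
echo '0,0,0.0025,0,0,0;0,0,0.005,0,0,0;0,0,0.005,0,0,0' | python3 jog.py | grep -E 'clock|pos|contact'; echo '0,0,0.0025,0,0,0;0,0,0.005,0,0,0;0,0,0.005,0,0,0' | python3 jog.py| grep -E 'clock|pos|contact'
```

```text
clock: 5.85
position: [519.1, 248.0, 8.6]
contact_force: [0.6, 0.5, 0.6]
clock: 6.15
position: [519.7, 245.3, 5.8]
contact_force: [-0.0, 1.1, 0.5]
```

```bash
echo '0,0,0,0,0,0;0,0,0,0,0,0;0,0,0,0,0,0;0,0,0,0,0,0;0,0,0,0,0,0;0,0,0,0,0,0' | python3 jog.py 30;python3 - <<'E'
from h import *
a=arm.get_image("scene")[150:270,200:360];b=arm.get_image("wrist")
a=cv2.resize(a,(640,480),interpolation=cv2.INTER_CUBIC); cv2.imwrite("pics/p6.png",cv2.resize(np.hstack([a,b]),(800,300)))
E
```

```text
clock: 6.75
position: [520.0, 245.9, 6.3]
ee_rot: [0.727, -0.57, 0.301, 0.236]
contact_force: [0.3, -0.0, 1.3]
gripper_width: 40.0
grasp_force: 60.2
```

View pics/p6.png

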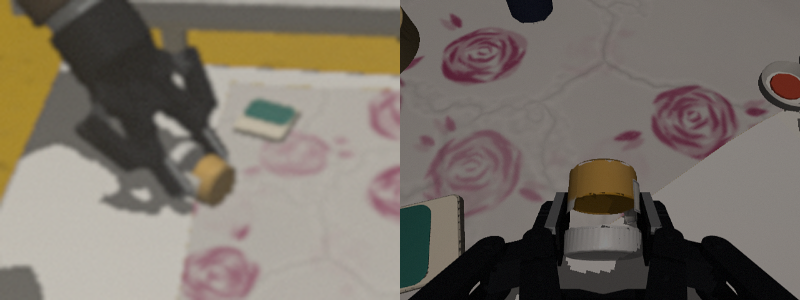

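The grip holds: 40 mm opening, 60 N, pads on the body. Next I lift, then rotate about tool y.

Converted, -28 mm / 800 = -0.035, -26 mm / 800 = -0.0325.

```bash
echo '0.0038,0,-0.0038,0,0,0;0.01,0,-0.01,0,0,0;0.0175,0,-0.0175,0,0,0;0.025,0,-0.025,0,0,0;0.0325,0,-0.0325,0,0,0;0.035,0,-0.035,0,0,0;0.035,0,-0.035,0,0,0' | python3 jog.py; echo '-0.0039,0,-0.0003,0,-0.0477,0;-0.0078,0,-0.0011,0,-0.0955,0;-0.0114,0,-0.0026,0,-0.1432,0;-0.0149,0,-0.0046,0,-0.191,0;-0.0179,0,-0.007,0,-0.2387,0;-0.0205,0,-0.0099,0,-0.2865,0;-0.0228,0,-0.0133,0,-0.3342,0;-0.0245,0,-0.0168,0,-0.382,0;-0.0256,0,-0.0205,0,-0.4297,0;-0.0261,0,-0.0244,0,-0.4775,0' | python3 jog.py
python3 - <<'E'
from h import *
R=down(AX,-np.pi/4); z=R.apply([0,0,1.]); print(arm.read_state()['joints'],rel(P+[0,0,40]+21*z,R))
E
```

```text
clock: 7.55
position: [520.0, 246.0, 46.3]
ee_rot: [0.727, -0.57, 0.301, 0.235]
contact_force: [0.6, -0.3, -0.4]
gripper_width: 39.9
grasp_force: 60.4
clock: 8.55
position: [513.8, 273.9, 46.1]
ee_rot: [0.737, -0.576, -0.277, -0.219]
contact_force: [-0.9, -0.1, -3.0]
gripper_width: 40.0
grasp_force: 60.5
[ 0.31764626  0.56917836 -0.10530531 -0.87078423 -1.03547811  0.44457519] (array([-1.4,  1.4,  1.2]), array([-0.004, -0.065,  0.001]))
```

Converted, -1.5 mm / 800 = -0.0019, -0.071 rad / 3.1416 = -0.0226.

```bash
echo '-0.0019,0,0,0,-0.0226,0;-0.0019,0,0,0,-0.0226,0;-0.0019,0,0,0,-0.0226,0;-0.0019,0,0,0,-0.0226,0' | python3 jog.py
python3 - <<'E'
from h import *
R=down(AX,-np.pi/4); z=R.apply([0,0,1.]); print(rel(P+[0,0,40]+21*z,R))
a=arm.get_image("scene");b=arm.get_image("side")
cv2.imwrite("pics/s7.png",a);cv2.imwrite("pics/d7.png",b)
Q=P+np.array([0,0,40.]);
for n,im in (("scene",a),("side",b)):
    c=arm.get_calibration(n); print(n,proj(c,Q).round(1),proj(c,Q-[0,0,26]).round(1),proj(c,Q+[0,0,23]).round(1))
a=a[140:230,230:350];b=b[120:210,265:385]
cv2.imwrite("pics/p7.png",np.hstack([cv2.resize(i,(400,300),interpolation=cv2.INTER_CUBIC) for i in (a,b)]))
E
```

```text
clock: 8.95
position: [512.2, 275.3, 46.0]
ee_rot: [0.728, -0.569, -0.301, -0.235]
contact_force: [-1.3, -0.0, -0.3]
gripper_width: 40.2
grasp_force: 60.7
(array([-0.2,  0.1, -0.1]), array([-0.001, -0.002,  0.   ]))
scene [277.  203.7] [277.9 213.3] [276.3 194.9]
side [311.3 188.4] [311.3 198.5] [311.3 179.2]
```

View pics/p7.png

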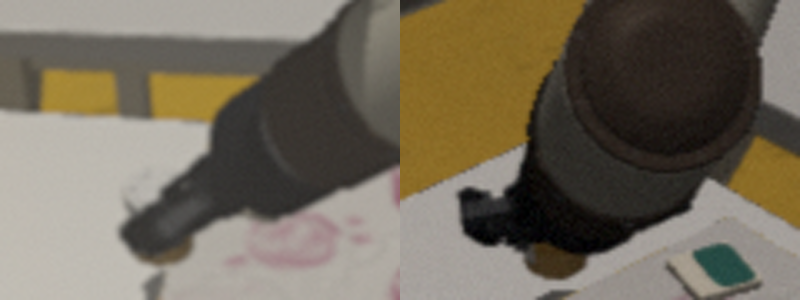

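The jar is held, with the lid up at scene (274,198) and the ochre base below at (281,216), looking about upright. I'll lower it to near the surface and feel for contact.

Converted, 21 mm / 800 = 0.0263, 20 mm / 800 = 0.025.

```bash
echo '0.0038,0,0.0038,0,0,0;0.0088,0,0.0088,0,0,0;0.0138,0,0.0138,0,0,0;0.0188,0,0.0188,0,0,0;0.0225,0,0.0225,0,0,0;0.025,0,0.025,0,0,0;0.0263,0,0.0263,0,0,0;0.0263,0,0.0263,0,0,0;0.0263,0,0.0263,0,0,0' | python3 jog.py | grep -E 'clock|pos|contact'; echo '0.0009,0,0.0009,0,0,0;0.0018,0,0.0018,0,0,0;0.0018,0,0.0018,0,0,0;0.0018,0,0.0018,0,0,0' | python3 jog.py| grep -E 'clock|pos|contact'
python3 - <<'E'
from h import *
b=arm.get_image("wrist"); a=arm.get_image("scene")[160:250,220:340]
cv2.imwrite("pics/p8.png",np.hstack([cv2.resize(i,(400,300),interpolation=cv2.INTER_CUBIC) for i in (a,b)]))
E
```

```text
clock: 9.95
position: [512.9, 274.5, 16.1]
contact_force: [-0.0, 1.0, -1.3]
clock: 10.35
position: [512.7, 274.5, 13.9]
contact_force: [0.6, 0.3, -0.4]
```

View pics/p8.png

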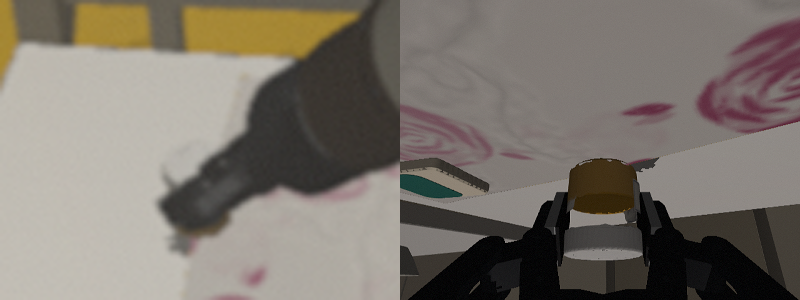

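The wrist view shows the jar seated in the grip as it was, at (603,205), so it has not slipped. I'll go down in 1 mm steps.

Converted, 0.7 mm / 800 = 0.0009.

```bash
for i in 1; do echo '0.0009,0,0.0009,0,0,0;0.0009,0,0.0009,0,0,0;0.0009,0,0.0009,0,0,0' | python3 jog.py| grep -E 'clock|pos|contact'; done; echo '0.0009,0,0.0009,0,0,0;0.0009,0,0.0009,0,0,0;0.0009,0,0.0009,0,0,0' | python3 jog.py| grep -E 'clock|pos|contact'
```

```text
clock: 10.75
position: [512.7, 274.5, 12.9]
contact_force: [-0.2, 0.5, -1.3]
clock: 11.05
position: [512.7, 274.5, 11.9]
contact_force: [0.3, 0.4, -1.1]
```

Converted, 0.7 mm / 800 = 0.0009.

```bash
echo '0.0009,0,0.0009,0,0,0;0.0009,0,0.0009,0,0,0;0.0009,0,0.0009,0,0,0' | python3 jog.py| grep -E 'clock|pos|contact'
```

```text
clock: 11.35
position: [512.7, 274.8, 11.6]
contact_force: [-1.0, -0.2, 3.6]
```

Contact: the vertical force rose to 3.6 N. One more small step to seat the jar.

Converted, 0.4 mm / 800 = 0.0005.

```bash
echo '0.0005,0,0.0005,0,0,0;0.0005,0,0.0005,0,0,0;0.0005,0,0.0005,0,0,0' | python3 jog.py| grep -E 'clock|pos|contact'
python3 - <<'E'
from h import *
print(arm.read_state()['wrist_torque'])
E
```

```text
clock: 11.65
position: [512.7, 275.0, 11.6]
contact_force: [-1.5, -0.8, 6.8]
[-0.17483017  0.25730038  0.2727302 ]
```

Converted, -130 mm / 800 = -0.1625, -100 mm / 800 = -0.125.

```bash
echo '0,0,0,0,0,0;0,0,0,0,0,0;0,0,0,0,0,0;0,0,0,0,0,0' | python3 jog.py 46; echo '0,0,0,0,0,0;0,0,0,0,0,0;0,0,0,0,0,0;0,0,-0.0038,0,0,0;0,0,-0.0088,0,0,0;0,0,-0.015,0,0,0' | python3 jog.py 62; echo '0,0,-0.0063,0,0,0;0,0,-0.0188,0,0,0;0,0,-0.0375,0,0,0;0,0,-0.0625,0,0,0;0,0,-0.0938,0,0,0;0,0,-0.125,0,0,0;0,0,-0.15,0,0,0;0,0,-0.1625,0,0,0;0,0,-0.1625,0,0,0' | python3 jog.py | grep -E 'clock|pos|contact'
python3 - <<'E'
from h import *
import numpy as np
b=arm.get_image("wrist"); a=arm.get_image("scene"); d=arm.get_image("side")
cv2.imwrite("pics/s9.png",a);cv2.imwrite("pics/d9.png",d)
f=lambda i,w,h:cv2.resize(i,(w,h),interpolation=cv2.INTER_CUBIC)
cv2.imwrite("pics/p9.png",np.vstack([np.hstack([f(a[180:240,240:320],400,300),f(d[175:235,272:352],400,300)]),f(np.hstack([b,a]),800,300)]))
E
```

```text
clock: 12.05
position: [512.6, 274.3, 10.0]
ee_rot: [0.727, -0.57, -0.301, -0.236]
contact_force: [-0.8, 0.1, -0.1]
gripper_width: 46.0
grasp_force: 0.0
clock: 12.65
position: [514.8, 266.0, 19.1]
ee_rot: [0.727, -0.57, -0.301, -0.236]
contact_force: [-0.5, -0.2, -1.1]
gripper_width: 62.1
grasp_force: 0.0
clock: 13.55
position: [537.9, 175.8, 112.5]
contact_force: [-1.0, -0.2, -0.1]
```

View pics/p9.png

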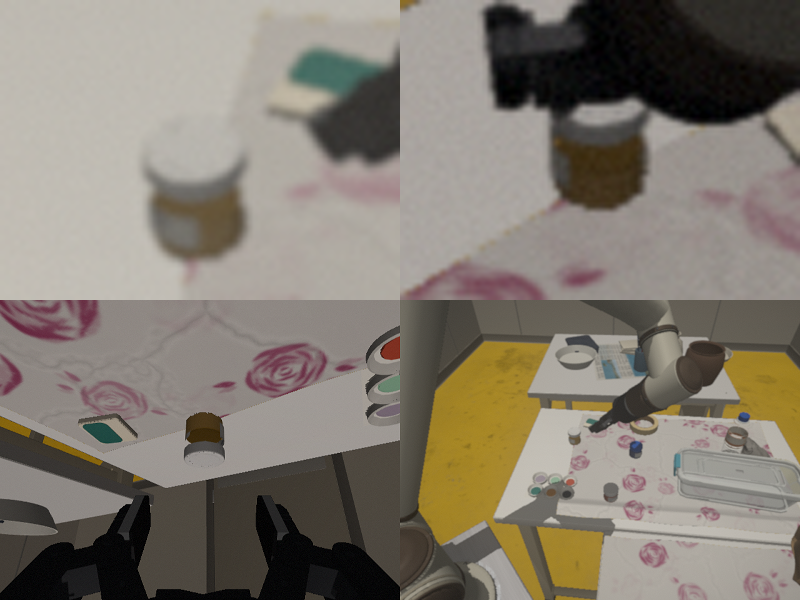

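The jar stands upright, lid on top: scene crop lid at (193,155), base at (200,245). The other two jars have not moved, and the gripper is clear. Handing in.

```bash
python3 -c "
from bench import arm
print(arm.job_done())"
```

```text
the job is handed in; nothing more can be done
None
```

The fallen jar now stands upright on its base, lid on top, close to where it lay; the two standing jars were left alone, and the job was handed in at about 13.7 s of the 32 s limit.

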